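# Dial open the strongbox and slide its cover back

### The job

Open the combination strongbox by pushing the fin of its dial round: wind it anticlockwise (seen from above) past the one o'clock mark once and stop on that mark the second time, then wind it clockwise past the eight o'clock mark once and stop on that mark the second time, then push it gently anticlockwise once more, feeling for where the bolt drops in and holds it fast, somewhere between six and three o'clock. Then squeeze the two side buttons of the cover's grip together, draw the cover fully open towards the front, and let go. Do not shift the things lying round the box.

Things in the scene. Friction and masses are not known exactly. Their poses are not given: they have to be found in the camera images.
- strongbox: grey steel strongbox, fixed, 190 (x) x 300 (y) x 70 mm tall; origin at the centre of its underside; x points away from its front (which faces the robot, turned up to 17 degrees), y to its left, z up. Right half (y under 15 mm): the lock, a dial on top. Left half: a compartment under a sliding cover
- dial_centre (a point): on the dial's axis, at the top face of its black disc (114 mm across), 80 mm above the bench; in the strongbox frame at (0, -75, 80) mm. From the disc stand only a metal hub on the axis (radius 17 mm) and the fin, both 34 mm tall
- fin (a point): middle of the dial's fin, 40 mm from the axis, 97 mm above the bench; it turns with the dial. The fin is crank and pointer: plain metal, 12 mm thick, from the hub to 57 mm from the axis, top 114 mm above the bench. Push it sideways here with closed fingers, fingertips about 10 mm above the disc
- mark_twelve (a point): the doubled white mark, 12 o'clock, on the fixed dark ring round the disc, 62 mm from the axis on the side away from the front (strongbox +x). 12 white marks stand like a clock's hours, those at 3, 6, 9 and 12 longer; hours count clockwise seen from above
- dial (a joint): angle of the fin in rad, unlimited, counting through full turns: 0 = at 12 o'clock, growing anticlockwise seen from above; one o'clock is -0.524, eight o'clock -4.189 (plus or minus full turns of 6.283). It starts between 2 and 5 o'clock. Friction holds it where it is left: 1 to 4 N at 40 mm, with a small click once a turn between 3 and 6 o'clock
- lock (a point): centre of the hidden works, 40 mm under dial_centre: the dial picks up one inner wheel by a lug after nearly a turn, and that a second wheel likewise. Each number must be met within 8 degrees (0.14 rad) where the turn is reversed. An overrun is not mended by turning back a little: begin again with two full turns anticlockwise or more before the first number
- bolt (a joint): travel of the spring bolt in m: 0 to 0.003 locked, 0.009 drawn. With both numbers set it drops by itself on the third leg, between 6 and 3 o'clock, not the same place on every box: the fin then stops dead (push with less than 15 N). Seen as a steel stub 7 mm across in a dark slot on the box top by the far edge, between dial and cover; it jumps 9 mm to the dial's side
- cover (a joint): travel of the flat metal cover in m: 0 = shut, 0.085 = fully open at its stop; it slides towards the front (strongbox -x), about 1.5 N of friction, top face 72 mm above the bench. The bolt and the squeeze catch each hold it shut (1 to 2 mm of play)
- grip (a point): point to squeeze on the cover's grip, 96 mm above the bench, midway between its buttons; moves with the cover; when shut at (30, 80, 96) mm in the strongbox frame. The grip is a black block 38 (x) x 30 (y) mm, its foot on the cover and its top 111 mm above the bench, with a ribbed grey button on each y side
- button_l (a joint): travel of the grip's left (+y) button in m, 0 = out, 0.008 = pressed in. Each button is 26 mm wide (x) and 28 mm tall (80 to 108 mm above the bench); their outer faces are 60 mm apart when out, 44 mm when in; spring 2 to 6 N. Both must be kept pressed more than 5 mm to draw the cover
- button_r (a joint): the same for the right (-y) button
- screwdriver: bystander beside the box, to be left where it is: screwdriver, 180 x 27 x 26 mm, lying; origin at the centre of its underside
- pliers: bystander beside the box, to be left where it is: combination pliers, 177 x 58 x 14 mm, lying; origin at the centre of its underside
- carton: bystander beside the box, to be left where it is: small black carton, 62 x 69 x 56 mm, upright; origin at the centre of its underside
- hammer: bystander beside the box, to be left where it is: small hammer, 258 x 129 x 25 mm, lying; origin at the centre of its underside
- ratchet: bystander beside the box, to be left where it is: ratchet wrench, 218 x 36 x 37 mm, lying; origin at the centre of its underside
- tin: bystander beside the box, to be left where it is: open round tin, 70 mm across, 75 mm tall, standing; origin at the centre of its underside

How it is judged:
By the outcome, as a careful person would: the job done as asked, in the order asked, and still so for the second after the job is handed in, with the robot touching nothing.
It also fails if it takes over 69 s, if anything falls off the work surface, if the arm or the gripper's body presses on something with over 40 N, if the wrist force passes 120 N, or if a joint passes its speed limit or range.

### The arm

A 6-joint arm with a two-finger parallel gripper is mounted at the origin on a cart in front of the work surface, level with it; the furniture and walls round the work are solid. World frame = base frame: x ahead of the robot, y to its left, z up, the work surface at z = 0. Lengths are in m, angles in rad, forces in N, time in s.
With the tool pointing down it reaches from about 0.35 to 0.85 m from the base axis. Payload 8.1 kg.
Tool frame: the origin (TCP) lies at the centre of the arm's flange, where the gripper is bolted on; the fingertips stand 186 mm ahead of it and the grasp point (between the pads) lies 167 mm ahead of it; z points along the fingers, y is the line along which they close (so a half turn about z gives the same grasp; the last joint's range is limited). The gripper opens to 93 mm and grips with 3 to 60 N. Pads are 15 mm wide; open, the fingers measure 128 mm over their backs; the gripper's body (75 mm by 188 mm) begins 65 mm behind the grasp point.
Start: joints at [-1.263, 0.13, 1.488, -0, 1.523, -0.085], TCP at [0.23, -0.554, 0.405] pointing down, gripper open.
Joint ranges: [-2.96, 2.96], [-0.89, 2.26], [0.02, 2.5], [-1.34, 4.48], [0, 2.73], [-2.66, 2.66]. Speed limits (rad/s): [2.39, 2.39, 2.79, 3.14, 3.14, 3.14].

### API

Orientations are given as a rotation vector (axis times angle).
In Python, from plant import read_state, read_camera, camera_params, robot gives the robot as it stands.
- The arm moves only by the tool carry_out, never from a script. Its argument "targets" is a list of rows, each an object of numbers: "hand": the opening in per cent of the stroke, from 0 (shut) to 100 (fully open); "x", "y", "z": the shift along the tool's x, y, z in m; "ax", "ay", "az": the turn, a rotation vector about the tool's x, y, z in rad. In form: [{"hand": .., "x": .., "y": .., "z": .., "ax": .., "ay": .., "az": ..}, ...]. A call has 1 to 8 rows; each row is the pose to reach, as a shift and turn from the pose commanded when the call began, along the tool's axes at that moment; what a row does not reach only later rows make up. A row lasts 1/8 s, in which the tool goes at most 62.5 mm and 10.7 degrees, less where a joint would pass 70% of its speed; a pose out of reach is approached as far as the arm can. A call with a gripper value outside its range is refused whole. The fingers move at their own pace and stop on an object; "newtons" is the grip in N (left out, the last holds). Time passes only in rows, so rows that repeat a pose let the fingers close. It gives the time, the measured TCP pose, the force, the opening and the grip force at its end, in the units of the state.
- read_state(): the state, without advancing time (a new reading comes with each control period).
- read_camera(name): name is "side" or "top"; returns (picture, depth): 384x512x3 uint8, blue, green, red; 384x512 float32, m along the optical axis (not along the pixel's ray), 0 where there is no reading.
- camera_params(name): a dict with "fx", "fy", "cx", "cy" (pixels), "k1" (the pictures are not rectified: a ray, as slopes to the right and down, at radius r is drawn at 1 + k1 r^2 times it, then the intrinsics apply), "position" and "rotation" of the camera in the world. Camera axes: x right, y up, looking along -z (the intrinsics and any distortion apply to the point x, -y, -z); pixel columns grow to the right and rows downward; lengths in m; the calibration is good to about 2 mm. A picture is of the moment at which its call begins. camera_params takes no time and is no camera call.
- robot.close_job(): hands the job in; it is judged then, once.
The state is a dict: "t": time; "q": joint angles; "dq": joint speeds; "joint_torque": joint torques, N m; "tool_pos": TCP position; "orientation": TCP orientation; "force": force on the tool from outside, world axes, zero at the start; "wrist_torque": the same for the moment, N m; "opening": finger opening in m; "gripper_force": force on a finger pad.
Only numpy, scipy, OpenCV 4.12 (cv2) and the standard library are available. Lean on these libraries where they do the work, as an engineer would, in place of code of your own. Each camera call takes 0.05 s, during which the arm holds its last target. There are 200 camera calls.

## Working session

There is one attempt and no reset: what is moved stays moved. The work goes in short steps, Python scripts to look and compute and a tool call to move; the robot and the scene stay as the last step left them, time stands still between calls to the robot, and variables do not carry over. Pictures are saved under pics/ and viewed, at most 10 in all, crops included, and the job is handed in when it is done.

Besides the shell and the picture viewer there is one more tool, called after ">>>" as a command line: name --argument value ..., lists and objects as JSON in quotes. carry_out: Moves the arm, as the interface text tells. Its arguments: {"type":"object","properties":{"targets":{"type":"array","items":{"type":"object","properties":{"hand":{"type":"number"},"x":{"type":"number"},"y":{"type":"number"},"z":{"type":"number"},"ax":{"type":"number"},"ay":{"type":"number"},"az":{"type":"number"}}}},"newtons":{"type":"number"}},"required":["targets"]}

```bash
mkdir -p pics; ls; cat > h.py <<'E'
import numpy as np, cv2
from plant import read_state, read_camera, camera_params, robot
from scipy.spatial.transform import Rotation as R
def K(p): return np.array([[p['fx'],0,p['cx']],[0,p['fy'],p['cy']],[0,0,1.]])
def rot(p):
    r=np.array(p['rotation']); return r if r.shape==(3,3) else (R.from_quat(r).as_matrix() if r.size==4 else R.from_rotvec(r).as_matrix())
def dist(p): return np.array([p['k1'],0,0,0.])
def ray(n,uv):
    p=camera_params(n); s=cv2.undistortPoints(np.array(uv,float).reshape(-1,1,2),K(p),dist(p)).reshape(-1,2)
    d=np.c_[s[:,0],-s[:,1],-np.ones(len(s))]@rot(p).T
    return np.array(p['position']),d
def plane(n,uv,z):
    o,d=ray(n,uv); return o+d*((z-o[2])/d[:,2])[:,None]
def proj(n,P):
    p=camera_params(n); c=(np.atleast_2d(P)-np.array(p['position']))@rot(p)
    c=c*[1,-1,-1]
    return cv2.projectPoints(c.reshape(-1,1,3),np.zeros(3),np.zeros(3),K(p),dist(p))[0].reshape(-1,2)
E
python3 - <<'E'
from h import *
for n in ('top','side'):
    print(n,camera_params(n)); im,d=read_camera(n); cv2.imwrite(f'pics/{n}0.png',im); np.save(f'{n}0.npy',d)
s=read_state(); print(s)
E
```

```text
pics
top {'fx': 457.14098596860396, 'fy': 457.14098596860396, 'cx': 253.65929132368868, 'cy': 192.79480409241637, 'k1': -0.1746534788338906, 'position': array([0.31451151, 0.13065502, 1.19269374]), 'rotation': array([ 0.16335437, -0.16619353, -1.53202238])}
side {'fx': 430.76831337371357, 'fy': 430.76831337371357, 'cx': 247.38128275248238, 'cy': 190.94023462831873, 'k1': -0.1569156960538129, 'position': array([-0.07422077,  1.12309414,  0.81520028]), 'rotation': array([ 0.36052714, -1.27093132, -2.25187591])}
{'t': 0.1, 'q': array([-1.26339301e+00,  1.31080639e-01,  1.48914601e+00,  1.26427781e-05,
        1.52298895e+00, -8.54386076e-02]), 'dq': array([ 0.00084131, -0.0016816 , -0.00257481, -0.00023217,  0.00066339,
       -0.00147085]), 'joint_torque': array([ 1.56283215e-03, -5.61339390e+01, -4.93097842e+01,  7.70395319e-02,
        2.90479657e-02, -8.42265104e-05]), 'tool_pos': array([ 0.22963081, -0.55410558,  0.40380846]), 'orientation': array([-3.07960090e+00, -6.12798382e-01,  2.62501111e-04]), 'force': array([ 0.70486277,  0.45762549, -0.00822136]), 'wrist_torque': array([-0.00705139,  0.02180951,  0.04892415]), 'gripper_force': 0.0, 'opening': 0.09298699273761213}
```

View pics/top0.png

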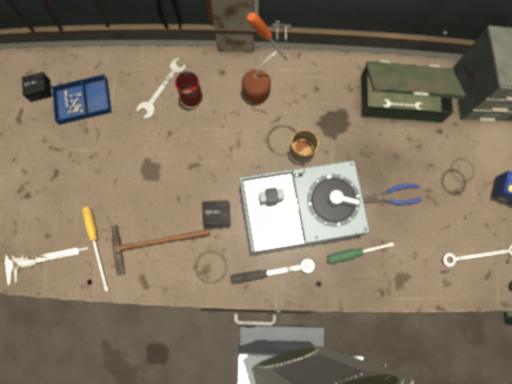

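View pics/side0.png

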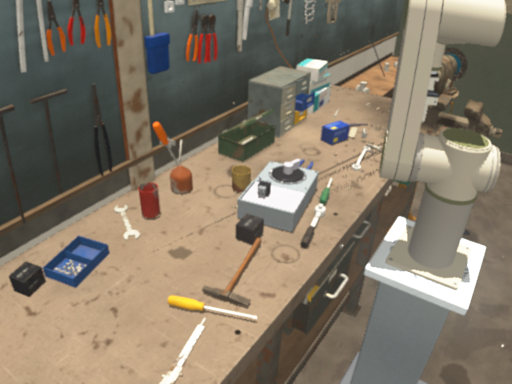

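The top view shows the box round pixel (305,205), the dial at (335,200) with its fin towards 3 o'clock, and the grip at (270,196). The side view agrees.

```bash
cat >> h.py <<'E'
def cloud(n,d):
    h,w=d.shape; u,v=np.meshgrid(np.arange(w),np.arange(h))
    o,r=ray(n,np.c_[u.ravel(),v.ravel()])
    f=-rot(camera_params(n))[:,2]
    return (o+r*(d.ravel()/(r@f))[:,None]).reshape(h,w,3)
E
python3 - <<'E'
from h import *
im=cv2.imread('pics/top0.png'); C=cloud('top',np.load('top0.npy'))
m=((C[...,2]>.055)&(C[...,2]<.13)).astype(np.uint8)
m[:150]=0;m[260:]=0;m[:,:236]=0;m[:,375:]=0
m=cv2.morphologyEx(m,cv2.MORPH_OPEN,np.ones((5,5)))
c=max(cv2.findContours(m,0,2)[0],key=cv2.contourArea)
P=plane('top',c.reshape(-1,2),.07)
r=cv2.minAreaRect((P[:,:2]*1000).astype(np.float32)); print('rect',r)
mm=m>0;print('topz',np.median(C[...,2][mm]))
# dial disc: dark
g=cv2.cvtColor(im,cv2.COLOR_BGR2GRAY)
k=((g<75)&(m>0)).astype(np.uint8); k[:,:300]=0
k=cv2.morphologyEx(k,cv2.MORPH_CLOSE,np.ones((3,3)))
for c in sorted(cv2.findContours(k,0,2)[0],key=cv2.contourArea)[-2:]:
    c=cv2.convexHull(c);Q=plane('top',c.reshape(-1,2),.078)[:,:2]*1000
    print('dark',cv2.contourArea(c),cv2.minEnclosingCircle(Q.astype(np.float32)))
x,y=230,150
cv2.imwrite('pics/c1.png',cv2.resize(im[150:260,230:380],None,fx=5,fy=5,interpolation=cv2.INTER_CUBIC))
E
```

```text
rect ((529.09716796875, 3.89923095703125), (192.125732421875, 296.6619567871094), 10.833149909973145)
topz 0.07253126863635428
```

View pics/c1.png

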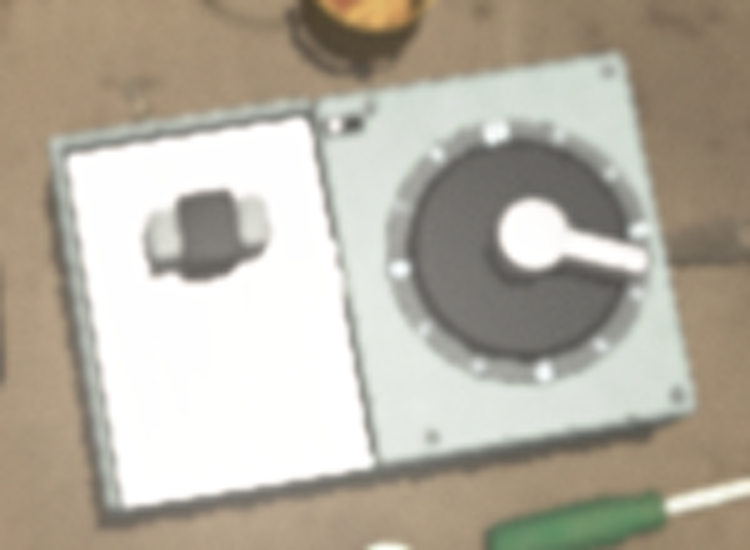

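The crop shows marks 12 at (496,133), 6 at (544,371), 9 at (400,269) and 3 at (640,230). The hub top is at (533,235), the fin end at (645,262) and the grip at (207,232). The bolt stub is at (340,124), left in its slot, so still locked.

```bash
python3 - <<'E'
from h import *
f=lambda L:(np.array(L,float)+.5)/5-.5+[230,150]
M=plane('top',f([(496,133),(544,371),(400,269),(640,230)]),.074)*1000
print('marks',M.round(1),'c',M.mean(0).round(1))
yaw12=np.arctan2(*(M[0]-M[1])[[1,0]]);yaw39=np.arctan2(*(M[2]-M[3])[[1,0]])-np.pi/2
print('yaw',np.degrees([yaw12,yaw39]),'diam',np.linalg.norm(M[0]-M[1]),np.linalg.norm(M[2]-M[3]))
H=plane('top',f([(533,235),(640,260)]),.114)*1000; print('hub,fin end',H.round(1))
a=np.arctan2(*(H[1]-H[0])[[1,0]]); print('fin ang',np.degrees(a-yaw12), np.linalg.norm(H[1]-H[0]))
G=plane('top',f([(207,228)]),.111)*1000; print('grip',G)
for yaw in (yaw12,yaw39,np.radians(10.83)):
  Rm=R.from_euler('z',yaw).as_matrix()
  print(np.degrees(yaw),'rect->dial',(Rm@[0,-75,0])[:2]+[529.1,3.9],'grip',(Rm@[30,80,0])[:2]+[529.1,3.9])
s=read_state();print(R.from_rotvec(s['orientation']).as_matrix().round(3))
E
```

```text
marks [[ 603.2  -56.7   74. ]
 [ 482.1  -80.6   74. ]
 [ 531.4   -8.1   74. ]
 [ 555.3 -130.1   74. ]] c [543.  -68.9  74. ]
yaw [11.16943992 11.08566288] diam 123.49435297822514 124.35252026535585
hub,fin end [[ 542.5  -67.9  114. ]
 [ 531.8 -120.6  114. ]]
fin ang -112.65499616795071 53.69790085218955
grip [[541.40635102  90.33119124 111.        ]]
11.169439923802798 rect->dial [543.62833308 -69.67939615] grip [543.03486985  88.19602246]
11.085662877715812 rect->dial [543.52073087 -69.7005606 ] grip [543.15811131  88.17555699]
10.83 rect->dial [543.192171   -69.76417526] grip [543.53402104  88.11198867]
[[ 0.924  0.383 -0.   ]
 [ 0.383 -0.924  0.002]
 [ 0.    -0.002 -1.   ]]
```

```bash
cat >> h.py <<'E'
D=np.array([543.2,-69.3]); YAW=np.radians(11.1)
A,B,RAD=9.,17.5,41.
c,s_=np.cos(YAW),np.sin(YAW); BX=np.array([[c,s_],[-s_,c]])  # world->box
def tool_at(phi,s,gap=0):
    n=np.array([-np.sin(phi),np.cos(phi)]); d=6+A*abs(n[0])+B*abs(n[1])+gap
    return RAD*np.array([np.cos(phi),np.sin(phi)])-s*d*n     # box frame about dial, mm
def rows(prev,pts):
    """shifts in tool axes (x=box x, y=-box y) mm from the commanded box point prev"""
    for p in pts: q=np.round(np.array(p)-prev); print(int(q[0]),int(-q[1]),end=' | ')
    print('\nend', (np.array(prev)+q).tolist())
E
python3 - <<'E'
from h import *
t=tool_at(-1.966,1,12); w=BX.T@t+D; print('box',t,'world',w)
s=read_state(); p=s['tool_pos']; Rt=R.from_rotvec(s['orientation']).as_matrix()
print('shift tool', Rt.T@(np.r_[w/1000,.33]-p))
tx=Rt[:,0]; print('turn',np.arctan2(tx[1],tx[0])-YAW)
E
```

```text
box [-46.28147091 -25.11794836] world [ 502.62008893 -102.85825825]
shift tool [ 0.42492732 -0.31224952  0.07437734]
turn 0.1991096435492945
```

>>> carry_out --targets '[{"hand": 0,"x": 0.05,"y": -0.037,"z": 0,"az": 0.05},{"hand": 0,"x": 0.1,"y": -0.074,"z": 0,"az": 0.1},{"hand": 0,"x": 0.15,"y": -0.11,"z": 0,"az": 0.15},{"hand": 0,"x": 0.2,"y": -0.147,"z": 0,"az": 0.199},{"hand": 0,"x": 0.25,"y": -0.184,"z": 0,"az": 0.199},{"hand": 0,"x": 0.3,"y": -0.22,"z": 0.0,"az": 0.199},{"hand": 0,"x": 0.35,"y": -0.257,"z": 0.0,"az": 0.199},{"hand": 0,"x": 0.4,"y": -0.294,"z": 0.02,"az": 0.199}]' --newtons 20

```text
schema error: expected keys hand, x, y, z, ax, ay, az
```

```bash
python3 - <<'E'
from h import *
s=read_state(); p=s['tool_pos']; Rt=R.from_rotvec(s['orientation']).as_matrix()
t=tool_at(-1.966,1,12); w=BX.T@t+D
print(s['t'],s['q'],s['dq'],s['force'],s['opening'])
print('shift tool', Rt.T@(np.r_[w/1000,.276]-p),Rt.round(4), np.arctan2(Rt[1,0],Rt[0,0])-YAW)
E
```

```text
0.1 [-1.26339301e+00  1.31080639e-01  1.48914601e+00  1.26427781e-05
  1.52298895e+00 -8.54386076e-02] [ 0.00084131 -0.0016816  -0.00257481 -0.00023217  0.00066339 -0.00147085] [ 0.70486277  0.45762549 -0.00822136] 0.09298699273761213
shift tool [ 0.42491916 -0.31216226  0.12837727] [[ 9.238e-01  3.828e-01 -5.000e-04]
 [ 3.828e-01 -9.238e-01  1.600e-03]
 [ 2.000e-04 -1.600e-03 -1.000e+00]] 0.1991096435492945
```

All keys are needed.

>>> carry_out --targets '[{"hand": 0,"x": 0.05,"y": -0.037,"z": 0,"ax": 0,"ay": 0,"az": 0.05},{"hand": 0,"x": 0.1,"y": -0.074,"z": 0,"ax": 0,"ay": 0,"az": 0.1},{"hand": 0,"x": 0.15,"y": -0.11,"z": 0,"ax": 0,"ay": 0,"az": 0.15},{"hand": 0,"x": 0.2,"y": -0.147,"z": 0,"ax": 0,"ay": 0,"az": 0.199},{"hand": 0,"x": 0.25,"y": -0.184,"z": 0,"ax": 0,"ay": 0,"az": 0.199},{"hand": 0,"x": 0.3,"y": -0.22,"z": 0,"ax": 0,"ay": 0,"az": 0.199},{"hand": 0,"x": 0.35,"y": -0.257,"z": 0,"ax": 0,"ay": 0,"az": 0.199},{"hand": 0,"x": 0.4,"y": -0.294,"z": 0.02,"ax": 0,"ay": 0,"az": 0.199}]' --newtons 20

```text
t: 1.1
tool_pos: [0.4864, -0.1301, 0.3869]
orientation: [3.125, 0.304, 0.005]
force: [0.3, -1.6, 0.0]
opening: 0.0174
gripper_force: 0.0
```

```bash
python3 - <<'E'
from h import *
s=read_state(); p=s['tool_pos']; Rt=R.from_rotvec(s['orientation']).as_matrix()
t=tool_at(-1.966,1,12); w=BX.T@t+D
print(s['t'],s['q'],s['dq'],s['force'],s['opening'])
print('shift tool', Rt.T@(np.r_[w/1000,.276]-p),Rt.round(4), np.arctan2(Rt[1,0],Rt[0,0])-YAW)
E
```

```text
1.1 [-3.63163269e-01 -1.25956486e-01  1.77746547e+00 -3.09987781e-05
  1.48666292e+00  1.01369362e+00] [ 0.95192164  0.39207409 -0.03388435 -0.00189168 -0.33404617  0.94894592] [ 0.29340351 -1.55625689  0.02661011] 0.01743682116326567
shift tool [ 0.02081072 -0.02380292  0.11091979] [[ 0.9812  0.1927  0.0032]
 [ 0.1927 -0.9813 -0.0012]
 [ 0.0029  0.0018 -1.    ]] 0.00021308758540097839
```

>>> carry_out --targets '[{"hand": 0,"x": 0.021,"y": -0.023,"z": 0.02,"ax": 0,"ay": 0,"az": 0},{"hand": 0,"x": 0.021,"y": -0.023,"z": 0.05,"ax": 0,"ay": 0,"az": 0},{"hand": 0,"x": 0.021,"y": -0.023,"z": 0.08,"ax": 0,"ay": 0,"az": 0},{"hand": 0,"x": 0.021,"y": -0.023,"z": 0.1,"ax": 0,"ay": 0,"az": 0},{"hand": 0,"x": 0.021,"y": -0.023,"z": 0.108,"ax": 0,"ay": 0,"az": 0},{"hand": 0,"x": 0.021,"y": -0.023,"z": 0.108,"ax": 0,"ay": 0,"az": 0}]'

```text
t: 1.85
tool_pos: [0.5013, -0.1053, 0.2773]
orientation: [-3.126, -0.304, 0.002]
force: [0.4, 0.4, 0.1]
opening: 0.0002
gripper_force: 0.0
```

```bash
python3 - <<'E'
from h import *
s=read_state(); p=s['tool_pos']; 
b=BX@(p[:2]*1000-D); print(b,p,s['force'],s['opening'])
im,_=read_camera('side'); cv2.imwrite('pics/s1.png',cv2.resize(im[120:250,220:340],None,fx=5,fy=4.6,interpolation=cv2.INTER_CUBIC))
ph=-1.966+.25*np.arange(1,9); b=np.round(b)
print('from',b);rows(b,[tool_at(x,1) for x in ph])
E
```

```text
[-48.05427543 -27.23846489] [ 0.50128869 -0.10528041  0.27728754] [0.39869173 0.43992776 0.05794105] 0.00015238410159237311
from [-48. -27.]
25 11 | 36 16 | 43 19 | 52 20 | 62 19 | 73 14 | 83 6 | 90 -5 | 
end [42.0, -22.0]
```

View pics/s1.png

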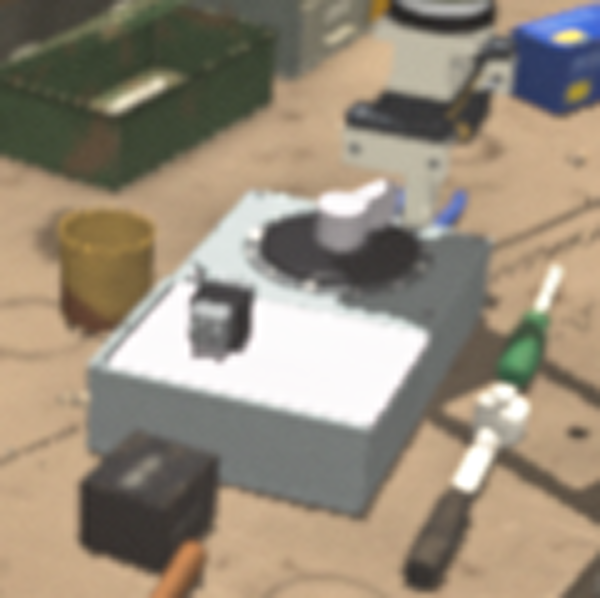

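The side view shows the closed fingers at (420,190) in front of the fin and clear of it. The fin points up-right from the hub at (345,205).

>>> carry_out --targets '[{"hand": 0,"x": 0.013,"y": 0.006,"z": 0,"ax": 0,"ay": 0,"az": 0},{"hand": 0,"x": 0.025,"y": 0.011,"z": 0,"ax": 0,"ay": 0,"az": 0},{"hand": 0,"x": 0.036,"y": 0.016,"z": 0,"ax": 0,"ay": 0,"az": 0},{"hand": 0,"x": 0.043,"y": 0.019,"z": 0,"ax": 0,"ay": 0,"az": 0},{"hand": 0,"x": 0.052,"y": 0.02,"z": 0,"ax": 0,"ay": 0,"az": 0},{"hand": 0,"x": 0.062,"y": 0.019,"z": 0,"ax": 0,"ay": 0,"az": 0},{"hand": 0,"x": 0.073,"y": 0.014,"z": 0,"ax": 0,"ay": 0,"az": 0},{"hand": 0,"x": 0.083,"y": 0.006,"z": 0,"ax": 0,"ay": 0,"az": 0}]'

```text
t: 2.9
tool_pos: [0.5848, -0.0947, 0.2777]
orientation: [3.127, 0.304, 0.001]
force: [-0.8, -0.8, -0.9]
opening: 0.0008
gripper_force: 0.6
```

```bash
cat >> h.py <<'E'
def crop(name):
    im,_=read_camera('side'); cv2.imwrite(f'pics/{name}.png',cv2.resize(im[145:195,250:330],None,fx=7,fy=7,interpolation=cv2.INTER_CUBIC)); return im
E
python3 - <<'E'
from h import *
s=read_state(); p=s['tool_pos']; 
b=BX@(p[:2]*1000-D); print(b,p,s['force'])
crop('s2')
e=np.array([35,-33.]);p0=-1.966+7*.25
for k in range(3):
  ph=p0+.25*np.arange(1,9); P=[tool_at(x,1) for x in ph]; print(ph[-1]);rows(e,P); e=e+np.round(P[-1]-e);p0=ph[-1]
E
```

```text
[ 35.96135323 -32.90521788] [ 0.58482359 -0.0946663   0.27771249] [-0.76416348 -0.78326414 -0.94832942]
1.784
7 -11 | 11 -20 | 13 -32 | 12 -44 | 5 -57 | -5 -67 | -18 -73 | -26 -77 | 
end [9.0, 44.0]
3.784
-8 -2 | -17 -3 | -28 0 | -38 6 | -47 15 | -53 25 | -57 36 | -57 48 | 
end [-48.0, -4.0]
5.784
4 13 | 11 24 | 23 33 | 35 38 | 42 41 | 51 43 | 61 42 | 72 38 | 
end [24.0, -42.0]
```

View pics/s2.png

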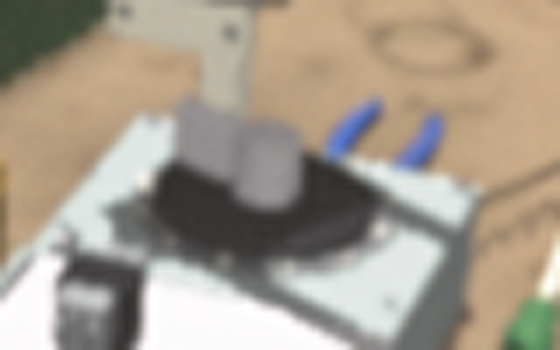

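The fin now points about 12 o'clock, with its end at (195,108) and the hub at (270,130), and the finger sits behind it. Continuing round.

>>> carry_out --targets '[{"hand": 0,"x": 0.007,"y": -0.011,"z": 0,"ax": 0,"ay": 0,"az": 0},{"hand": 0,"x": 0.011,"y": -0.02,"z": 0,"ax": 0,"ay": 0,"az": 0},{"hand": 0,"x": 0.013,"y": -0.032,"z": 0,"ax": 0,"ay": 0,"az": 0},{"hand": 0,"x": 0.012,"y": -0.044,"z": 0,"ax": 0,"ay": 0,"az": 0},{"hand": 0,"x": 0.005,"y": -0.057,"z": 0,"ax": 0,"ay": 0,"az": 0},{"hand": 0,"x": -0.005,"y": -0.067,"z": 0,"ax": 0,"ay": 0,"az": 0},{"hand": 0,"x": -0.018,"y": -0.073,"z": 0,"ax": 0,"ay": 0,"az": 0},{"hand": 0,"x": -0.026,"y": -0.077,"z": 0,"ax": 0,"ay": 0,"az": 0}]'

```text
t: 3.95
tool_pos: [0.5431, -0.0241, 0.278]
orientation: [3.127, 0.304, 0.003]
force: [5.9, -1.9, -0.3]
opening: 0.0002
gripper_force: 2.2
```

>>> carry_out --targets '[{"hand": 0,"x": -0.008,"y": -0.002,"z": 0,"ax": 0,"ay": 0,"az": 0},{"hand": 0,"x": -0.017,"y": -0.003,"z": 0,"ax": 0,"ay": 0,"az": 0},{"hand": 0,"x": -0.028,"y": 0,"z": 0,"ax": 0,"ay": 0,"az": 0},{"hand": 0,"x": -0.038,"y": 0.006,"z": 0,"ax": 0,"ay": 0,"az": 0},{"hand": 0,"x": -0.047,"y": 0.015,"z": 0,"ax": 0,"ay": 0,"az": 0},{"hand": 0,"x": -0.053,"y": 0.025,"z": 0,"ax": 0,"ay": 0,"az": 0},{"hand": 0,"x": -0.057,"y": 0.036,"z": 0,"ax": 0,"ay": 0,"az": 0},{"hand": 0,"x": -0.057,"y": 0.048,"z": 0,"ax": 0,"ay": 0,"az": 0}]'

```text
t: 4.95
tool_pos: [0.4965, -0.0834, 0.2772]
orientation: [-3.126, -0.303, 0.002]
force: [-1.0, 5.5, 0.8]
opening: 0.0006
gripper_force: 2.3
```

>>> carry_out --targets '[{"hand": 0,"x": 0.004,"y": 0.013,"z": 0,"ax": 0,"ay": 0,"az": 0},{"hand": 0,"x": 0.011,"y": 0.024,"z": 0,"ax": 0,"ay": 0,"az": 0},{"hand": 0,"x": 0.023,"y": 0.033,"z": 0,"ax": 0,"ay": 0,"az": 0},{"hand": 0,"x": 0.035,"y": 0.038,"z": 0,"ax": 0,"ay": 0,"az": 0},{"hand": 0,"x": 0.042,"y": 0.041,"z": 0,"ax": 0,"ay": 0,"az": 0},{"hand": 0,"x": 0.047,"y": 0.042,"z": 0,"ax": 0,"ay": 0,"az": 0},{"hand": 0,"x": 0.051,"y": 0.043,"z": 0,"ax": 0,"ay": 0,"az": 0},{"hand": 0,"x": 0.051,"y": 0.043,"z": 0,"ax": 0,"ay": 0,"az": 0}]'

```text
t: 5.95
tool_pos: [0.5558, -0.1152, 0.2777]
orientation: [3.126, 0.304, 0.001]
force: [-1.3, -0.6, -1.8]
opening: 0.0002
gripper_force: 0.8
```

```bash
cat >> h.py <<'E'
def fin(hub,tip):
    """fin angle from side-crop pixels (7x) of hub top centre (unused if None) and fin end middle, z=.114"""
    q=plane('side',(np.array([hub,tip],float)+.5)/7-.5+[250,145],.114)[:,:2]*1000
    b=(q-D)@BX.T; v=b[1]-b[0]; return b.round(1),np.arctan2(*b[1][::-1]),np.arctan2(*v[::-1])
E
python3 - <<'E'
from h import *
print('s2',fin((270,130),(197,105)))
s=read_state(); p=s['tool_pos']; b=BX@(p[:2]*1000-D); print(s['t'],b,p,s['force'])
crop('s3')
for q in np.arange(5.0,6,.1): print(q,tool_at(q,1).round(1))
E
```

```text
s2 (array([[ -0.3,  -0.9],
       [ 41.9, -10.4]]), np.float64(-0.24388857941347575), np.float64(-0.22251533880947805))
5.95 [  3.50667722 -47.48485243] [ 0.55578295 -0.11522142  0.2776878 ] [-1.2845233  -0.57603644 -1.82695111]
5.0 [ -7.2 -44.9]
5.1 [ -3.9 -45.9]
5.199999999999999 [ -0.4 -46.6]
5.299999999999999 [  3.4 -47. ]
5.399999999999999 [  7.4 -47. ]
5.499999999999998 [ 11.6 -46.5]
5.599999999999998 [ 15.9 -45.5]
5.6999999999999975 [ 20.1 -43.9]
5.799999999999997 [ 24.4 -41.8]
5.899999999999997 [ 28.5 -39.1]
```

View pics/s3.png

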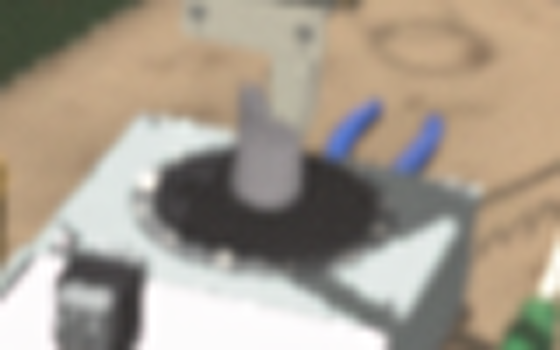

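The fin's end shows at (250,88) with the hub at (268,130), so it lies a little short of one o'clock.

```bash
python3 - <<'E'
from h import *
for t in ((247,90),(250,88),(253,90),(250,95)): print(fin((268,130),t))
E
```

```text
(array([[  0.6,  -0.4],
       [ 24.3, -37.6]]), np.float64(-0.9958508225699347), np.float64(-1.0019671633069003))
(array([[  0.6,  -0.4],
       [ 23.7, -40.4]]), np.float64(-1.0406502062397494), np.float64(-1.047158018592393))
(array([[  0.6,  -0.4],
       [ 21.6, -38.9]]), np.float64(-1.0651613699519507), np.float64(-1.0723906119834457))
(array([[  0.6,  -0.4],
       [ 21.1, -32.9]]), np.float64(-0.9998599505786813), np.float64(-1.0069478638063258))
```

>>> carry_out --targets '[{"hand": 0,"x": 0.004,"y": 0,"z": 0,"ax": 0,"ay": 0,"az": 0},{"hand": 0,"x": 0.007,"y": 0,"z": 0,"ax": 0,"ay": 0,"az": 0},{"hand": 0,"x": 0.01,"y": -0.001,"z": 0,"ax": 0,"ay": 0,"az": 0},{"hand": 0,"x": 0.014,"y": -0.002,"z": 0,"ax": 0,"ay": 0,"az": 0},{"hand": 0,"x": 0.016,"y": -0.003,"z": 0,"ax": 0,"ay": 0,"az": 0},{"hand": 0,"x": 0.018,"y": -0.004,"z": 0,"ax": 0,"ay": 0,"az": 0},{"hand": 0,"x": 0.019,"y": -0.004,"z": 0,"ax": 0,"ay": 0,"az": 0},{"hand": 0,"x": 0.019,"y": -0.004,"z": 0,"ax": 0,"ay": 0,"az": 0}]'

```text
t: 7.0
tool_pos: [0.5734, -0.1075, 0.2777]
orientation: [3.127, 0.304, 0.001]
force: [-2.3, -1.6, 0.6]
opening: 0.0006
gripper_force: 1.1
```

```bash
python3 - <<'E'
from h import *
s=read_state(); p=s['tool_pos']; b=BX@(p[:2]*1000-D); print(s['t'],b,p,s['force'])
crop('s4')
E
```

```text
7.0 [ 22.30822937 -43.30261502] [ 0.57342761 -0.10749771  0.27772234] [-2.32593782 -1.59688892  0.60325545]
```

View pics/s4.png

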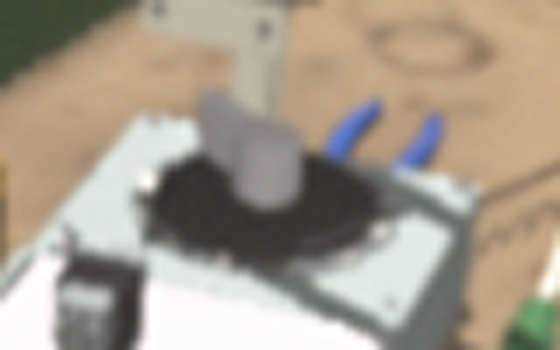

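The fin's end is at about (214,96), which reads close to one o'clock. I'll back the fingers off a little and confirm from the depth image instead of another picture.

```bash
cat >> h.py <<'E'
def finD(n='side'):
    """fin angle from depth: points on the fin's top, 25..58 mm out"""
    im,d=read_camera(n); C=cloud(n,d)
    X=((C[...,:2]*1000-D)@BX.T); r=np.hypot(X[...,0],X[...,1]); z=C[...,2]*1000
    m=(abs(z-114)<5)&(r>22)&(r<60); Q=X[m]; v=(Q/np.hypot(*Q.T)[:,None]) if len(Q) else None
    hub=X[(abs(z-114)<5)&(r<20)]
    if v is None: return 0
    a=np.arctan2(v[:,1],v[:,0]); return len(Q),np.median(a).round(3),a.min().round(2),a.max().round(2),len(hub),hub.mean(0).round(1)
E
python3 - <<'E'
from h import *
for t in ((212,96),(216,96),(214,93)): print(fin((268,130),t)[1:])
print(finD(),finD('top'))
E
```

```text
(np.float64(-0.5450376244713893), np.float64(-0.5436990312256712))
(np.float64(-0.5845859397911521), np.float64(-0.5838955207455981))
(np.float64(-0.6090311881684347), np.float64(-0.6087814476877912))
(34, np.float64(-0.87), np.float64(-1.38), np.float64(-0.35), 36, array([-0.4,  6.3])) (13, np.float64(-0.569), np.float64(-0.83), np.float64(-0.44), 91, array([-3.4,  1.6]))
```

```bash
python3 - <<'E'
from h import *
e=np.array([23,-43.]); t=tool_at(5.76,-1,12); print('over',t); rows(e,[tool_at(5.76,1,5),t]); 
e=e+np.round(t-e)
p0=5.76+.1
for k in range(5):
  ph=p0-.27*np.arange(1,9); P=[tool_at(x,-1) for x in ph]; print(ph[-1]);rows(e,P); e=e+np.round(P[-1]-e);p0=ph[-1]
E
```

```text
over [54.32994846 12.13337712]
-3 4 | 31 -55 | 
end [54.0, 12.0]
3.6999999999999993
-6 19 | -11 32 | -21 44 | -35 52 | -44 56 | -53 59 | -64 59 | -75 55 | 
end [-21.0, -43.0]
1.5399999999999991
-11 -7 | -20 -19 | -25 -29 | -27 -41 | -25 -55 | -19 -68 | -7 -78 | 7 -84 | 
end [-14.0, 41.0]
-0.620000000000001
7 -4 | 17 -6 | 28 -5 | 39 0 | 50 9 | 57 20 | 61 31 | 62 44 | 
end [48.0, -3.0]
-2.780000000000001
-4 14 | -12 26 | -25 35 | -36 40 | -45 43 | -55 44 | -66 42 | -77 35 | 
end [-29.0, -38.0]
-4.940000000000001
-10 -10 | -16 -21 | -19 -33 | -18 -46 | -13 -60 | -3 -71 | 12 -78 | 20 -82 | 
end [-9.0, 44.0]
```

>>> carry_out --targets '[{"hand": 0,"x": 0.001,"y": 0,"z": 0,"ax": 0,"ay": 0,"az": 0},{"hand": 0,"x": -0.003,"y": 0.004,"z": 0,"ax": 0,"ay": 0,"az": 0},{"hand": 0,"x": -0.003,"y": 0.004,"z": -0.025,"ax": 0,"ay": 0,"az": 0},{"hand": 0,"x": -0.003,"y": 0.004,"z": -0.05,"ax": 0,"ay": 0,"az": 0},{"hand": 0,"x": 0.014,"y": -0.026,"z": -0.05,"ax": 0,"ay": 0,"az": 0},{"hand": 0,"x": 0.032,"y": -0.055,"z": -0.05,"ax": 0,"ay": 0,"az": 0},{"hand": 0,"x": 0.032,"y": -0.055,"z": -0.025,"ax": 0,"ay": 0,"az": 0},{"hand": 0,"x": 0.032,"y": -0.055,"z": 0,"ax": 0,"ay": 0,"az": 0}]'

```text
t: 8.15
tool_pos: [0.5946, -0.0469, 0.2777]
orientation: [3.127, 0.306, 0.004]
force: [0.0, 0.3, -0.2]
opening: 0.0005
gripper_force: 0.0
```

```bash
python3 - <<'E'
from h import *
s=read_state(); p=s['tool_pos']; b=BX@(p[:2]*1000-D); print(s['t'],b,p,s['force'])
print(finD(),finD('top'))
im=crop('s5')
E
```

```text
8.15 [54.71932702 12.1079748 ] [ 0.59456462 -0.04688386  0.27774848] [ 0.03714855  0.30895751 -0.19263744]
(29, np.float64(-0.073), np.float64(-0.81), np.float64(2.33), 38, array([-0.9,  5.8])) (29, np.float64(-0.651), np.float64(-0.83), np.float64(-0.42), 150, array([0.7, 0.1]))
```

View pics/s5.png

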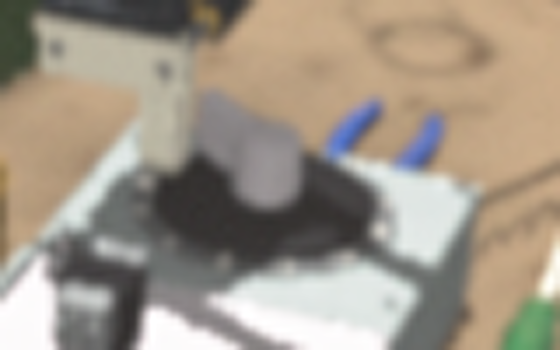

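The fin's end is at (212,97), about -0.545. The fingers are at (165,150), on its other side. The top depth reading (-0.65) disagrees, so I'll cross-check by brightness in the top view before reversing.

```bash
python3 - <<'E'
from h import *
def prof(im,n,phs):
    g=cv2.cvtColor(im,cv2.COLOR_BGR2GRAY).astype(np.float32); out=[]
    for r in (30,38,46,52):
        P=np.c_[r*np.cos(phs),r*np.sin(phs)]@BX+D
        uv=proj(n,np.c_[P/1000,np.full(len(P),.114)]).astype(np.float32)
        out.append(cv2.remap(g,uv[:,:1],uv[:,1:],1).ravel().astype(int))
    return out
ph=np.arange(-2.4,-1.5,.1); print(ph.round(2))
for o in prof(cv2.imread('pics/top0.png'),'top',ph): print(o)
ph=np.arange(-1.1,0.1,.1);print(ph.round(2))
im,_=read_camera('top'); cv2.imwrite('pics/t5.png',im)
for o in prof(im,'top',ph): print(o)
E
```

```text
[-2.4 -2.3 -2.2 -2.1 -2.  -1.9 -1.8 -1.7 -1.6]
[ 94 120 185 246 254 248 199 126 103]
[ 87  94 141 237 253 242 160 100  99]
[ 97  85 108 206 252 231 151 158 123]
[119 137 133 186 250 219 167 231 181]
[-1.1 -1.  -0.9 -0.8 -0.7 -0.6 -0.5 -0.4 -0.3 -0.2 -0.1  0.   0.1]
[ 56  57  70  95 115 120 113  92  70  59  55  59  96]
[ 56  64  82  95 101  89  69  61  67  69  60  90 188]
[ 80  78  68  62  58  57  59  59  67  75  71 157 226]
[ 92  89  79  62  58  57  58  62  74  76  94 209 232]
```

All the estimates give about -0.55 to -0.6, within tolerance. Now leg two, clockwise.

>>> carry_out --targets '[{"hand": 0,"x": -0.006,"y": 0.019,"z": 0,"ax": 0,"ay": 0,"az": 0},{"hand": 0,"x": -0.011,"y": 0.032,"z": 0,"ax": 0,"ay": 0,"az": 0},{"hand": 0,"x": -0.021,"y": 0.044,"z": 0,"ax": 0,"ay": 0,"az": 0},{"hand": 0,"x": -0.035,"y": 0.052,"z": 0,"ax": 0,"ay": 0,"az": 0},{"hand": 0,"x": -0.044,"y": 0.056,"z": 0,"ax": 0,"ay": 0,"az": 0},{"hand": 0,"x": -0.053,"y": 0.059,"z": 0,"ax": 0,"ay": 0,"az": 0},{"hand": 0,"x": -0.064,"y": 0.059,"z": 0,"ax": 0,"ay": 0,"az": 0},{"hand": 0,"x": -0.075,"y": 0.055,"z": 0,"ax": 0,"ay": 0,"az": 0}]'

```text
t: 9.35
tool_pos: [0.5304, -0.1158, 0.2777]
orientation: [3.127, 0.304, 0.0]
force: [1.7, -0.1, -0.0]
opening: 0.0006
gripper_force: 0.6
```

>>> carry_out --targets '[{"hand": 0,"x": -0.011,"y": -0.007,"z": 0,"ax": 0,"ay": 0,"az": 0},{"hand": 0,"x": -0.02,"y": -0.019,"z": 0,"ax": 0,"ay": 0,"az": 0},{"hand": 0,"x": -0.025,"y": -0.029,"z": 0,"ax": 0,"ay": 0,"az": 0},{"hand": 0,"x": -0.027,"y": -0.041,"z": 0,"ax": 0,"ay": 0,"az": 0},{"hand": 0,"x": -0.025,"y": -0.055,"z": 0,"ax": 0,"ay": 0,"az": 0},{"hand": 0,"x": -0.019,"y": -0.068,"z": 0,"ax": 0,"ay": 0,"az": 0},{"hand": 0,"x": -0.007,"y": -0.078,"z": 0,"ax": 0,"ay": 0,"az": 0},{"hand": 0,"x": 0.007,"y": -0.084,"z": 0,"ax": 0,"ay": 0,"az": 0}]'

```text
t: 10.35
tool_pos: [0.5224, -0.031, 0.2774]
orientation: [-3.127, -0.305, 0.001]
force: [-2.7, -3.8, 0.4]
opening: 0.0004
gripper_force: 1.8
```

>>> carry_out --targets '[{"hand": 0,"x": 0.007,"y": -0.004,"z": 0,"ax": 0,"ay": 0,"az": 0},{"hand": 0,"x": 0.017,"y": -0.006,"z": 0,"ax": 0,"ay": 0,"az": 0},{"hand": 0,"x": 0.028,"y": -0.005,"z": 0,"ax": 0,"ay": 0,"az": 0},{"hand": 0,"x": 0.039,"y": 0,"z": 0,"ax": 0,"ay": 0,"az": 0},{"hand": 0,"x": 0.05,"y": 0.009,"z": 0,"ax": 0,"ay": 0,"az": 0},{"hand": 0,"x": 0.057,"y": 0.02,"z": 0,"ax": 0,"ay": 0,"az": 0},{"hand": 0,"x": 0.061,"y": 0.031,"z": 0,"ax": 0,"ay": 0,"az": 0},{"hand": 0,"x": 0.062,"y": 0.044,"z": 0,"ax": 0,"ay": 0,"az": 0}]'

```text
t: 11.35
tool_pos: [0.5915, -0.064, 0.2777]
orientation: [-3.127, -0.304, -0.001]
force: [-0.1, 2.8, -0.0]
opening: 0.0004
gripper_force: 1.5
```

>>> carry_out --targets '[{"hand": 0,"x": -0.004,"y": 0.014,"z": 0,"ax": 0,"ay": 0,"az": 0},{"hand": 0,"x": -0.012,"y": 0.026,"z": 0,"ax": 0,"ay": 0,"az": 0},{"hand": 0,"x": -0.025,"y": 0.035,"z": 0,"ax": 0,"ay": 0,"az": 0},{"hand": 0,"x": -0.036,"y": 0.04,"z": 0,"ax": 0,"ay": 0,"az": 0},{"hand": 0,"x": -0.045,"y": 0.043,"z": 0,"ax": 0,"ay": 0,"az": 0},{"hand": 0,"x": -0.055,"y": 0.044,"z": 0,"ax": 0,"ay": 0,"az": 0},{"hand": 0,"x": -0.066,"y": 0.042,"z": 0,"ax": 0,"ay": 0,"az": 0},{"hand": 0,"x": -0.077,"y": 0.035,"z": 0,"ax": 0,"ay": 0,"az": 0}]'

```text
t: 12.35
tool_pos: [0.5215, -0.1125, 0.2778]
orientation: [3.126, 0.303, 0.0]
force: [2.7, -0.9, 0.6]
opening: 0.0007
gripper_force: 1.4
```

```bash
python3 - <<'E'
from h import *
s=read_state(); p=s['tool_pos']; b=BX@(p[:2]*1000-D); print(s['t'],b,p,s['force'])
e=np.array([-29,-38.])
ph=np.array([-3,-3.2,-3.4,-3.55,-3.7,-3.8,-3.85,-3.85]); P=[tool_at(x,-1) for x in ph];rows(e,P); e=e+np.round(P[-1]-e)
rows(e,[tool_at(x,-1) for x in (-3.92,-3.99,-4.05,-4.11,-4.15,-4.18)])
E
```

```text
12.35 [-29.64152085 -38.2449004 ] [ 0.52147598 -0.11253608  0.27775137] [ 2.69889188 -0.94336536  0.57971613]
-8 -8 | -13 -16 | -17 -24 | -19 -31 | -19 -38 | -19 -43 | -18 -46 | -18 -46 | 
end [-47.0, 8.0]
0 -3 | 2 -7 | 3 -10 | 5 -13 | 6 -14 | 7 -16 | 
end [-40.0, 24.0]
```

>>> carry_out --targets '[{"hand": 0,"x": -0.008,"y": -0.008,"z": 0,"ax": 0,"ay": 0,"az": 0},{"hand": 0,"x": -0.013,"y": -0.016,"z": 0,"ax": 0,"ay": 0,"az": 0},{"hand": 0,"x": -0.017,"y": -0.024,"z": 0,"ax": 0,"ay": 0,"az": 0},{"hand": 0,"x": -0.019,"y": -0.031,"z": 0,"ax": 0,"ay": 0,"az": 0},{"hand": 0,"x": -0.019,"y": -0.038,"z": 0,"ax": 0,"ay": 0,"az": 0},{"hand": 0,"x": -0.019,"y": -0.043,"z": 0,"ax": 0,"ay": 0,"az": 0},{"hand": 0,"x": -0.018,"y": -0.046,"z": 0,"ax": 0,"ay": 0,"az": 0},{"hand": 0,"x": -0.018,"y": -0.046,"z": 0,"ax": 0,"ay": 0,"az": 0}]'

```text
t: 13.35
tool_pos: [0.4956, -0.0703, 0.2774]
orientation: [-3.126, -0.304, 0.001]
force: [0.4, 0.3, 0.4]
opening: 0.0004
gripper_force: 0.2
```

>>> carry_out --targets '[{"hand": 0,"x": 0,"y": -0.003,"z": 0,"ax": 0,"ay": 0,"az": 0},{"hand": 0,"x": 0.002,"y": -0.007,"z": 0,"ax": 0,"ay": 0,"az": 0},{"hand": 0,"x": 0.003,"y": -0.01,"z": 0,"ax": 0,"ay": 0,"az": 0},{"hand": 0,"x": 0.004,"y": -0.012,"z": 0,"ax": 0,"ay": 0,"az": 0},{"hand": 0,"x": 0.004,"y": -0.012,"z": 0,"ax": 0,"ay": 0,"az": 0}]'

```text
t: 13.98
tool_pos: [0.4973, -0.0579, 0.2776]
orientation: [-3.126, -0.304, 0.0]
force: [-0.5, -1.5, 0.1]
opening: 0.0007
gripper_force: 0.5
```

```bash
python3 - <<'E'
from h import *
s=read_state(); p=s['tool_pos']; b=BX@(p[:2]*1000-D); print(s['t'],b,p,s['force'])
for q in (-4,-4.05,-4.1,-4.15,-4.2): print(q,tool_at(q,-1).round(1))
print(finD(),finD('top')); crop('s6')
E
```

```text
13.975 [-42.82217822  20.00462363] [ 0.49732758 -0.05791382  0.27757346] [-0.53470551 -1.53441373  0.07699235]
-4 [-45.2  15.2]
-4.05 [-44.   17.7]
-4.1 [-42.7  20.1]
-4.15 [-41.3  22.5]
-4.2 [-39.6  24.7]
(40, np.float64(2.276), np.float64(1.89), np.float64(2.91), 32, array([-1.5,  7. ])) (1, np.float64(2.148), np.float64(2.15), np.float64(2.15), 0, array([nan, nan]))h.py:46: RuntimeWarning: Mean of empty slice.
  a=np.arctan2(v[:,1],v[:,0]); return len(Q),np.median(a).round(3),a.min().round(2),a.max().round(2),len(hub),hub.mean(0).round(1)
  ret = um.true_divide(
```

View pics/s6.png

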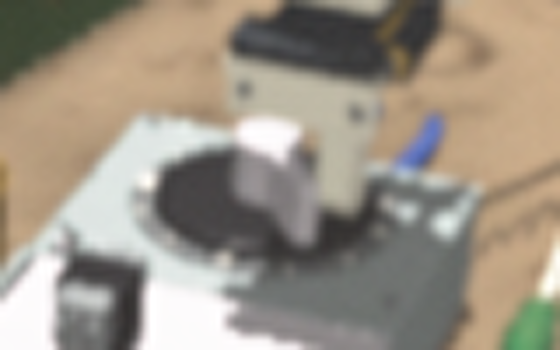

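The fin points towards the camera's lower right, with its outer end top at about (304,192).

```bash
python3 - <<'E'
from h import *
for t in ((300,192),(304,192),(308,195),(304,197)): print(fin((268,130),t))
P=np.array([[57*np.cos(a),57*np.sin(a)] for a in (-4.1,-4.19)])@BX+D
print((proj('side',np.c_[P/1000,[.114]*2])+.5-[250,145])*7)
E
```

```text
(array([[  0.6,  -0.4],
       [-33.8,  53.8]]), np.float64(2.131538175380489), np.float64(2.135887959297175))
(array([[  0.6,  -0.4],
       [-35.6,  53. ]]), np.float64(2.1619250144926565), np.float64(2.165931369182374))
(array([[  0.6,  -0.4],
       [-38.2,  55. ]]), np.float64(2.1783719307338827), np.float64(2.182020649528637))
(array([[  0.6,  -0.4],
       [-37.1,  57.7]]), np.float64(2.141868726030929), np.float64(2.145797895664597))
[[303.0327556  185.56241172]
 [292.79191936 186.15935484]]
```

```bash
python3 - <<'E'
from h import *
e=np.array([-43,20.]); q=-4.19
rows(e,[tool_at(-4.17,-1),tool_at(q,-1,7),tool_at(q,1,12)]); print(tool_at(q,1,12))
e=np.round(tool_at(q,1,12))
for a,st in ((q,.12),(q+8*.12-.12,.1),(q+.84+.8,.1)):
  ph=a+st*np.arange(0 if a==q else 1,8 if a==q else 9); P=[tool_at(x,1) for x in ph]; print(ph[-1]); rows(e,P); e=e+np.round(P[-1]-e)
E
```

```text
2 -3 | -3 -1 | 52 -33 | 
end [9.0, 53.0]
[ 9.46884248 52.76128762]
-3.3500000000000005
-10 6 | -15 6 | -20 6 | -25 7 | -30 9 | -35 12 | -40 16 | -44 20 | 
end [-35.0, 33.0]
-2.5500000000000007
-3 4 | -6 9 | -8 13 | -10 16 | -12 21 | -13 25 | -13 30 | -13 35 | 
end [-48.0, -2.0]
-1.7500000000000007
0 5 | 2 10 | 4 15 | 6 20 | 10 24 | 13 28 | 18 32 | 23 35 | 
end [-25.0, -37.0]
```

>>> carry_out --targets '[{"hand": 0,"x": 0.001,"y": -0.002,"z": 0,"ax": 0,"ay": 0,"az": 0},{"hand": 0,"x": 0.002,"y": -0.003,"z": 0,"ax": 0,"ay": 0,"az": 0},{"hand": 0,"x": 0.002,"y": -0.003,"z": 0,"ax": 0,"ay": 0,"az": 0},{"hand": 0,"x": -0.003,"y": -0.001,"z": 0,"ax": 0,"ay": 0,"az": 0},{"hand": 0,"x": -0.003,"y": -0.001,"z": -0.025,"ax": 0,"ay": 0,"az": 0},{"hand": 0,"x": -0.003,"y": -0.001,"z": -0.05,"ax": 0,"ay": 0,"az": 0},{"hand": 0,"x": 0.025,"y": -0.017,"z": -0.05,"ax": 0,"ay": 0,"az": 0},{"hand": 0,"x": 0.052,"y": -0.033,"z": -0.05,"ax": 0,"ay": 0,"az": 0}]'

```text
t: 15.12
tool_pos: [0.5425, -0.0155, 0.3283]
orientation: [-3.127, -0.303, -0.002]
force: [0.4, 0.4, 0.6]
opening: 0.0003
gripper_force: 0.0
```

>>> carry_out --targets '[{"hand": 0,"x": 0,"y": 0,"z": 0.02,"ax": 0,"ay": 0,"az": 0},{"hand": 0,"x": 0,"y": 0,"z": 0.04,"ax": 0,"ay": 0,"az": 0},{"hand": 0,"x": 0,"y": 0,"z": 0.05,"ax": 0,"ay": 0,"az": 0},{"hand": 0,"x": 0,"y": 0,"z": 0.05,"ax": 0,"ay": 0,"az": 0}]'

```text
t: 15.62
tool_pos: [0.5411, -0.0161, 0.2762]
orientation: [-3.126, -0.303, 0.004]
force: [-0.5, 0.2, 0.1]
opening: 0.0008
gripper_force: 0.0
```

```bash
python3 - <<'E'
from h import *
s=read_state(); p=s['tool_pos']; b=BX@(p[:2]*1000-D); print(s['t'],b,p,s['force'])
im,_=read_camera('side'); g=cv2.cvtColor(im,cv2.COLOR_BGR2GRAY).astype(np.float32)
ph=np.arange(-4.6,-3.7,.1); print(ph.round(2))
for r in (30,38,46,53):
    P=np.c_[r*np.cos(ph),r*np.sin(ph)]@BX+D
    uv=proj('side',np.c_[P/1000,np.full(len(P),.114)]).astype(np.float32)
    print(cv2.remap(g,uv[:,:1],uv[:,1:],1).ravel().astype(int))
E
```

```text
15.625 [ 8.14037377 52.62367267] [ 0.54105688 -0.01609358  0.27621609] [-0.49336044  0.18036592  0.10621127]
[-4.6 -4.5 -4.4 -4.3 -4.2 -4.1 -4.  -3.9 -3.8]
[144 140 132 132 134 135 130 118 103]
[146 141 130 128 135 134 120  88  72]
[150 143 129 124 133 134 108  68  61]
[153 144 128 123 134 137  97  52  55]
```

>>> carry_out --targets '[{"hand": 0,"x": -0.008,"y": 0.005,"z": 0,"ax": 0,"ay": 0,"az": 0},{"hand": 0,"x": -0.015,"y": 0.006,"z": 0,"ax": 0,"ay": 0,"az": 0},{"hand": 0,"x": -0.02,"y": 0.006,"z": 0,"ax": 0,"ay": 0,"az": 0},{"hand": 0,"x": -0.025,"y": 0.007,"z": 0,"ax": 0,"ay": 0,"az": 0},{"hand": 0,"x": -0.03,"y": 0.009,"z": 0,"ax": 0,"ay": 0,"az": 0},{"hand": 0,"x": -0.035,"y": 0.012,"z": 0,"ax": 0,"ay": 0,"az": 0},{"hand": 0,"x": -0.04,"y": 0.016,"z": 0,"ax": 0,"ay": 0,"az": 0},{"hand": 0,"x": -0.044,"y": 0.02,"z": 0,"ax": 0,"ay": 0,"az": 0}]'

```text
t: 16.68
tool_pos: [0.5023, -0.0442, 0.2774]
orientation: [-3.127, -0.304, 0.001]
force: [1.0, 1.9, 0.1]
opening: 0.0007
gripper_force: 0.9
```

```bash
python3 - <<'E'
from h import *
s=read_state(); p=s['tool_pos']; b=BX@(p[:2]*1000-D); print(s['t'],b,p,s['force'])
e=np.array([-35.,33.]); 
for i,ph in enumerate(np.arange(-3.25,-1.45,.075)):
  t=np.round(tool_at(ph,1)*2)/2; print(round(ph,3),t, 'd',(t-e)*[1,-1]); e=t
E
```

```text
16.675 [-35.31907644  32.50317464] [ 0.50228407 -0.04420457  0.27743723] [0.99934977 1.86744028 0.14879845]
-3.25 [-38.   28.5] d [-3.   4.5]
-3.175 [-40.  25.] d [-2.   3.5]
-3.1 [-42.  22.] d [-2.  3.]
-3.025 [-43.5  19.5] d [-1.5  2.5]
-2.95 [-45.   16.5] d [-1.5  3. ]
-2.875 [-46.   13.5] d [-1.  3.]
-2.8 [-47.   10.5] d [-1.  3.]
-2.725 [-48.   7.] d [-1.   3.5]
-2.65 [-48.5   3.5] d [-0.5  3.5]
-2.575 [-48.5  -0.5] d [0. 4.]
-2.5 [-48.  -4.] d [0.5 3.5]
-2.425 [-47.5  -8. ] d [0.5 4. ]
-2.35 [-46.5 -12. ] d [1. 4.]
-2.275 [-45.  -15.5] d [1.5 3.5]
-2.2 [-43.  -19.5] d [2. 4.]
-2.125 [-41. -23.] d [2.  3.5]
-2.05 [-38.5 -26. ] d [2.5 3. ]
-1.975 [-35.5 -29.5] d [3.  3.5]
-1.9 [-32.5 -32.5] d [3. 3.]
-1.825 [-29. -35.] d [3.5 2.5]
-1.75 [-25. -37.] d [4. 2.]
-1.675 [-21. -39.] d [4. 2.]
-1.6 [-16.5 -40.5] d [4.5 1.5]
-1.525 [-14.  -41.5] d [2.5 1. ]
```

>>> carry_out --targets '[{"hand": 0,"x": -0.003,"y": 0.0045,"z": 0,"ax": 0,"ay": 0,"az": 0},{"hand": 0,"x": -0.005,"y": 0.008,"z": 0,"ax": 0,"ay": 0,"az": 0}]'

```text
t: 16.92
tool_pos: [0.4991, -0.0531, 0.2775]
orientation: [-3.127, -0.304, 0.0]
force: [0.9, 2.7, 0.1]
opening: 0.0004
gripper_force: 1.0
```

>>> carry_out --targets '[{"hand": 0,"x": -0.001,"y": 0.0015,"z": 0,"ax": 0,"ay": 0,"az": 0},{"hand": 0,"x": -0.002,"y": 0.003,"z": 0,"ax": 0,"ay": 0,"az": 0}]'

```text
t: 17.18
tool_pos: [0.4979, -0.056, 0.2776]
orientation: [-3.127, -0.304, 0.0]
force: [0.9, 3.0, -0.1]
opening: 0.0001
gripper_force: 1.1
```

>>> carry_out --targets '[{"hand": 0,"x": -0.001,"y": 0.0015,"z": 0,"ax": 0,"ay": 0,"az": 0},{"hand": 0,"x": -0.0015,"y": 0.0025,"z": 0,"ax": 0,"ay": 0,"az": 0}]'

```text
t: 17.42
tool_pos: [0.4969, -0.0588, 0.2776]
orientation: [-3.127, -0.304, 0.0]
force: [1.3, 2.4, 0.0]
opening: 0.0004
gripper_force: 1.1
```

>>> carry_out --targets '[{"hand": 0,"x": -0.001,"y": 0.0015,"z": 0,"ax": 0,"ay": 0,"az": 0},{"hand": 0,"x": -0.0015,"y": 0.003,"z": 0,"ax": 0,"ay": 0,"az": 0}]'

```text
t: 17.68
tool_pos: [0.496, -0.0621, 0.2776]
orientation: [-3.127, -0.304, 0.0]
force: [0.0, 1.9, 0.3]
opening: 0.0005
gripper_force: 1.0
```

>>> carry_out --targets '[{"hand": 0,"x": -0.0005,"y": 0.0015,"z": 0,"ax": 0,"ay": 0,"az": 0},{"hand": 0,"x": -0.001,"y": 0.003,"z": 0,"ax": 0,"ay": 0,"az": 0}]'

```text
t: 17.92
tool_pos: [0.4956, -0.0654, 0.2776]
orientation: [3.127, 0.304, -0.0]
force: [0.3, 1.1, 0.0]
opening: 0.0003
gripper_force: 0.7
```

>>> carry_out --targets '[{"hand": 0,"x": -0.0005,"y": 0.0015,"z": 0,"ax": 0,"ay": 0,"az": 0},{"hand": 0,"x": -0.001,"y": 0.003,"z": 0,"ax": 0,"ay": 0,"az": 0}]'

```text
t: 18.18
tool_pos: [0.4952, -0.0684, 0.2776]
orientation: [-3.127, -0.304, 0.0]
force: [1.2, 1.6, -0.2]
opening: -0.0
gripper_force: 0.6
```

>>> carry_out --targets '[{"hand": 0,"x": -0.0005,"y": 0.0015,"z": 0,"ax": 0,"ay": 0,"az": 0},{"hand": 0,"x": -0.001,"y": 0.0035,"z": 0,"ax": 0,"ay": 0,"az": 0}]'

```text
t: 18.42
tool_pos: [0.4949, -0.0721, 0.2776]
orientation: [3.127, 0.304, -0.0]
force: [-0.5, 0.6, -0.2]
opening: 0.0005
gripper_force: 0.2
```

>>> carry_out --targets '[{"hand": 0,"x": 0,"y": 0.0015,"z": 0,"ax": 0,"ay": 0,"az": 0},{"hand": 0,"x": -0.0005,"y": 0.0035,"z": 0,"ax": 0,"ay": 0,"az": 0}]'

```text
t: 18.68
tool_pos: [0.4951, -0.0755, 0.2776]
orientation: [-3.127, -0.304, 0.0]
force: [1.0, 0.7, -0.6]
opening: 0.0003
gripper_force: 0.5
```

>>> carry_out --targets '[{"hand": 0,"x": 0,"y": 0.002,"z": 0,"ax": 0,"ay": 0,"az": 0},{"hand": 0,"x": 0,"y": 0.004,"z": 0,"ax": 0,"ay": 0,"az": 0}]'

```text
t: 18.92
tool_pos: [0.4958, -0.0788, 0.2774]
orientation: [-3.125, -0.304, 0.001]
force: [-1.9, 8.7, 1.2]
opening: 0.0004
gripper_force: 4.0
```

```bash
python3 - <<'E'
from h import *
s=read_state(); print(s['t'],s['force'],BX@(s['tool_pos'][:2]*1000-D))
# sample along the slot (c1 crop (335..360,124)) on box top in both cameras, before and now
f=lambda L:(np.array(L,float)+.5)/5-.5+[230,150]
P=plane('top',f([(x,124-(x-345)*.17) for x in range(320,385,5)]),.07)
for n in ('top','side'):
  for im in (cv2.imread(f'pics/{n}0.png'),read_camera(n)[0]):
    g=cv2.cvtColor(im,cv2.COLOR_BGR2GRAY).astype(np.float32); uv=proj(n,P).astype(np.float32)
    print(n,cv2.remap(g,uv[:,:1],uv[:,1:],1).ravel().astype(int))
E
```

```text
18.925 [-1.94966975  8.68027681  1.20923588] [-48.38465933  -0.21146669]
top [145 160 203 226 192 137 105 101 132 175 200 211 217]
top [137 120  98  95 129 189 226 209 175 177 195 206 213]
side [193 181 172 179 178 173 163 155 157 167 183 199 210]
side [191 166 140 137 143 152 165 182 199 208 218 224 225]
```

>>> carry_out --targets '[{"hand": 0,"x": 0,"y": 0.0005,"z": 0,"ax": 0,"ay": 0,"az": 0},{"hand": 0,"x": 0,"y": 0.0005,"z": 0,"ax": 0,"ay": 0,"az": 0}]'

```text
t: 19.27
tool_pos: [0.4958, -0.079, 0.2774]
orientation: [-3.124, -0.304, 0.001]
force: [-1.9, 8.5, 2.0]
opening: 0.0003
gripper_force: 3.6
```

The bright stub in the slot has shifted about 3 px towards the dial in the top view, and the fin has stopped dead at 8.7 N. The bolt is drawn. Now back off, lift and go over the grip.

>>> carry_out --targets '[{"hand": 0,"x": -0.003,"y": -0.007,"z": 0,"ax": 0,"ay": 0,"az": 0},{"hand": 0,"x": -0.003,"y": -0.007,"z": -0.03,"ax": 0,"ay": 0,"az": 0},{"hand": 50,"x": 0.01,"y": -0.03,"z": -0.07,"ax": 0,"ay": 0,"az": 0},{"hand": 100,"x": 0.035,"y": -0.07,"z": -0.07,"ax": 0,"ay": 0,"az": 0},{"hand": 100,"x": 0.06,"y": -0.11,"z": -0.07,"ax": 0,"ay": 0,"az": 0},{"hand": 100,"x": 0.0785,"y": -0.1565,"z": -0.07,"ax": 0,"ay": 0,"az": 0},{"hand": 100,"x": 0.0785,"y": -0.1565,"z": -0.07,"ax": 0,"ay": 0,"az": 0},{"hand": 100,"x": 0.0785,"y": -0.1565,"z": -0.07,"ax": 0,"ay": 0,"az": 0}]'

```text
t: 20.27
tool_pos: [0.5427, 0.0886, 0.3475]
orientation: [3.126, 0.305, -0.0]
force: [0.3, 0.2, 0.1]
opening: 0.0557
gripper_force: 0.0
```

```bash
python3 - <<'E'
from h import *
s=read_state(); print(s['t'],s['force'],s['opening'],BX@(s['tool_pos'][:2]*1000-D),s['tool_pos'])
im,d=read_camera('side'); C=cloud('side',d); X=(C[...,:2]*1000-D)@BX.T; z=C[...,2]*1000
m=(z>85)&(z<116)&(abs(X[...,0]-30)<35)&(abs(X[...,1]-155)<50)
print(m.sum(),X[m].min(0),X[m].max(0))
E
```

```text
20.275 [0.33990735 0.17164315 0.13083806] 0.05569520323092892 [ 29.91592665 155.04870206] [0.542706   0.08860763 0.34746884]
174 [  8.43056216 127.5805345 ] [ 45.86449313 191.42135891]
```

>>> carry_out --targets '[{"hand": 100,"x": 0,"y": 0,"z": 0,"ax": 0,"ay": 0,"az": 0},{"hand": 100,"x": 0,"y": 0,"z": 0,"ax": 0,"ay": 0,"az": 0},{"hand": 100,"x": 0,"y": 0,"z": 0.01,"ax": 0,"ay": 0,"az": 0},{"hand": 100,"x": 0,"y": 0,"z": 0.03,"ax": 0,"ay": 0,"az": 0},{"hand": 100,"x": 0,"y": 0,"z": 0.05,"ax": 0,"ay": 0,"az": 0},{"hand": 100,"x": 0,"y": 0,"z": 0.07,"ax": 0,"ay": 0,"az": 0},{"hand": 100,"x": 0,"y": 0,"z": 0.082,"ax": 0,"ay": 0,"az": 0},{"hand": 100,"x": 0,"y": 0,"z": 0.084,"ax": 0,"ay": 0,"az": 0}]'

```text
t: 21.32
tool_pos: [0.5424, 0.0888, 0.2622]
orientation: [-3.127, -0.304, 0.004]
force: [0.4, 0.3, 0.8]
opening: 0.093
gripper_force: 0.0
```

>>> carry_out --targets '[{"hand": 0,"x": 0,"y": 0,"z": 0,"ax": 0,"ay": 0,"az": 0},{"hand": 0,"x": 0,"y": 0,"z": 0,"ax": 0,"ay": 0,"az": 0},{"hand": 0,"x": 0,"y": 0,"z": 0,"ax": 0,"ay": 0,"az": 0},{"hand": 0,"x": 0,"y": 0,"z": 0,"ax": 0,"ay": 0,"az": 0},{"hand": 0,"x": 0,"y": 0,"z": 0,"ax": 0,"ay": 0,"az": 0},{"hand": 0,"x": 0,"y": 0,"z": 0,"ax": 0,"ay": 0,"az": 0},{"hand": 0,"x": 0,"y": 0,"z": 0,"ax": 0,"ay": 0,"az": 0},{"hand": 0,"x": 0,"y": 0,"z": 0,"ax": 0,"ay": 0,"az": 0}]' --newtons 25

```text
t: 22.32
tool_pos: [0.5428, 0.0906, 0.2644]
orientation: [-3.123, -0.305, -0.001]
force: [-3.1, 11.1, 6.6]
opening: 0.0434
gripper_force: 25.0
```

Both buttons are pressed in (opening 43.4 mm). Relieving the side load and drawing the cover.

>>> carry_out --targets '[{"hand": 0,"x": 0,"y": -0.002,"z": -0.001,"ax": 0,"ay": 0,"az": 0},{"hand": 0,"x": -0.004,"y": -0.002,"z": -0.001,"ax": 0,"ay": 0,"az": 0},{"hand": 0,"x": -0.01,"y": -0.002,"z": -0.001,"ax": 0,"ay": 0,"az": 0},{"hand": 0,"x": -0.02,"y": -0.002,"z": -0.001,"ax": 0,"ay": 0,"az": 0},{"hand": 0,"x": -0.03,"y": -0.002,"z": -0.001,"ax": 0,"ay": 0,"az": 0}]'

```text
t: 22.95
tool_pos: [0.5126, 0.0852, 0.2645]
orientation: [-3.126, -0.304, -0.0]
force: [0.6, 5.5, 0.4]
opening: 0.043
gripper_force: 25.0
```

>>> carry_out --targets '[{"hand": 0,"x": -0.01,"y": -0.001,"z": 0,"ax": 0,"ay": 0,"az": 0},{"hand": 0,"x": -0.02,"y": -0.001,"z": 0,"ax": 0,"ay": 0,"az": 0},{"hand": 0,"x": -0.03,"y": -0.001,"z": 0,"ax": 0,"ay": 0,"az": 0},{"hand": 0,"x": -0.04,"y": -0.001,"z": 0,"ax": 0,"ay": 0,"az": 0},{"hand": 0,"x": -0.048,"y": -0.001,"z": 0,"ax": 0,"ay": 0,"az": 0},{"hand": 0,"x": -0.052,"y": -0.001,"z": 0,"ax": 0,"ay": 0,"az": 0},{"hand": 0,"x": -0.054,"y": -0.001,"z": 0,"ax": 0,"ay": 0,"az": 0},{"hand": 0,"x": -0.055,"y": -0.001,"z": 0,"ax": 0,"ay": 0,"az": 0}]'

```text
t: 23.95
tool_pos: [0.4591, 0.0752, 0.2646]
orientation: [3.126, 0.304, 0.002]
force: [4.8, -3.3, -5.7]
opening: 0.0429
gripper_force: 25.0
```

```bash
python3 - <<'E'
from h import *
s=read_state(); print(s['t'],s['force'],s['opening'],BX@(s['tool_pos'][:2]*1000-D)-[30,155.5])
E
```

```text
23.95 [ 4.7694185  -3.31817787 -5.69725586] 0.04292954421424981 [-84.68966885   2.49811532]
```

>>> carry_out --targets '[{"hand": 0,"x": -0.001,"y": 0.0005,"z": 0,"ax": 0,"ay": 0,"az": 0},{"hand": 0,"x": -0.002,"y": 0.0005,"z": 0,"ax": 0,"ay": 0,"az": 0},{"hand": 0,"x": -0.002,"y": 0.0005,"z": 0,"ax": 0,"ay": 0,"az": 0}]'

```text
t: 24.32
tool_pos: [0.4583, 0.0748, 0.2648]
orientation: [-3.126, -0.304, -0.007]
force: [13.0, 0.6, -12.0]
opening: 0.0424
gripper_force: 25.0
```

The cover is at its stop (13 N). Letting go and lifting away.

>>> carry_out --targets '[{"hand": 100,"x": 0.0005,"y": 0,"z": 0,"ax": 0,"ay": 0,"az": 0},{"hand": 100,"x": 0.0005,"y": 0,"z": 0,"ax": 0,"ay": 0,"az": 0},{"hand": 100,"x": 0.0005,"y": 0,"z": 0,"ax": 0,"ay": 0,"az": 0},{"hand": 100,"x": 0.0005,"y": 0,"z": 0,"ax": 0,"ay": 0,"az": 0},{"hand": 100,"x": 0.0005,"y": 0,"z": -0.02,"ax": 0,"ay": 0,"az": 0},{"hand": 100,"x": 0.0005,"y": 0,"z": -0.05,"ax": 0,"ay": 0,"az": 0},{"hand": 100,"x": 0.0005,"y": 0,"z": -0.09,"ax": 0,"ay": 0,"az": 0},{"hand": 100,"x": 0.0005,"y": 0,"z": -0.13,"ax": 0,"ay": 0,"az": 0}]'

```text
t: 25.32
tool_pos: [0.4571, 0.0747, 0.3956]
orientation: [-3.127, -0.304, 0.001]
force: [0.9, 0.1, 0.1]
opening: 0.0926
gripper_force: 0.0
```

>>> carry_out --targets '[{"hand": 100,"x": 0,"y": 0.05,"z": -0.02,"ax": 0,"ay": 0,"az": 0},{"hand": 100,"x": 0,"y": 0.1,"z": -0.04,"ax": 0,"ay": 0,"az": 0},{"hand": 100,"x": 0,"y": 0.15,"z": -0.05,"ax": 0,"ay": 0,"az": 0},{"hand": 100,"x": 0,"y": 0.2,"z": -0.05,"ax": 0,"ay": 0,"az": 0},{"hand": 100,"x": 0,"y": 0.25,"z": -0.05,"ax": 0,"ay": 0,"az": 0},{"hand": 100,"x": 0,"y": 0.3,"z": -0.05,"ax": 0,"ay": 0,"az": 0},{"hand": 100,"x": 0,"y": 0.35,"z": -0.05,"ax": 0,"ay": 0,"az": 0},{"hand": 100,"x": 0,"y": 0.35,"z": -0.05,"ax": 0,"ay": 0,"az": 0}]'

```text
t: 26.32
tool_pos: [0.5246, -0.2718, 0.4434]
orientation: [-3.127, -0.298, 0.003]
force: [-0.8, 0.3, 1.0]
opening: 0.0929
gripper_force: 0.0
```

```bash
python3 - <<'E'
from h import *
im,_=read_camera('top'); cv2.imwrite('pics/t9.png',cv2.resize(im[110:310,190:450],None,fx=3,fy=3,interpolation=cv2.INTER_CUBIC))
s=read_state(); print(s['t'],s['force'])
E
```

```text
26.375 [-0.43980032  0.55175587  0.4416887 ]
```

View pics/t9.png

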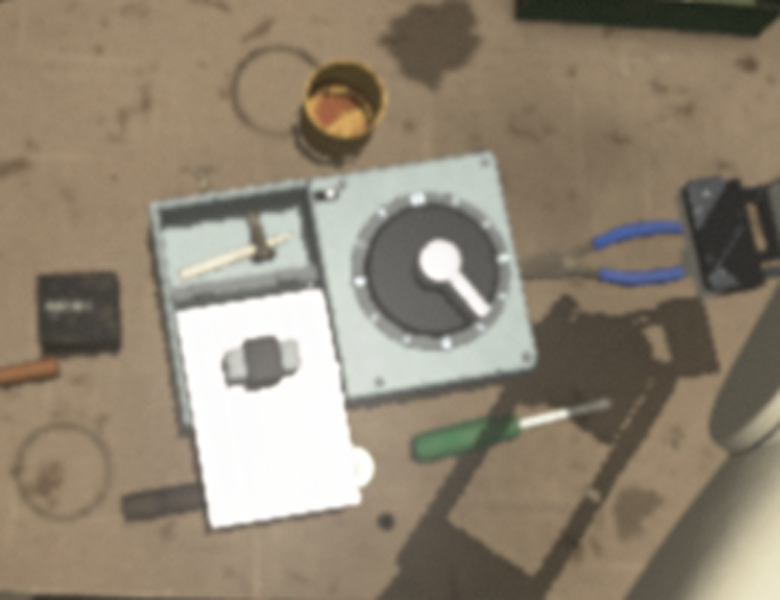

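The cover is drawn out, with the grip at (264,360) and the compartment bared. The bolt stub is on the dial's side at (335,187), the surrounding things look undisturbed and the arm is clear.

```bash
python3 - <<'E'
from h import *
g=plane('top',[((264+.5)/3-.5+190,(358+.5)/3-.5+110)],.111)[0,:2]*1000
print(BX@(g-D)-[30,155])
print(robot.close_job())
E
```

```text
[-84.71160583   0.14173419]
the job is handed in; nothing more can be done
None
```

The strongbox is open: both numbers were dialled, the bolt dropped, and the cover was drawn about 85 mm to its stop and released. The things round the box look undisturbed, and I handed the job in at about 26 s.

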